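# Sort the cleaned microscope optics into their trays

## Robot

A 7-joint arm with a two-finger parallel gripper is mounted at the origin on the work surface. World frame = base frame: x ahead of the robot, y to its left, z up, the work surface at z = 0. Lengths are in m, angles in rad, forces in N, time in s.
With the tool pointing down it reaches from about 0.425 to 0.925 m from the base axis. Payload 6.8 kg.
Tool frame: the origin (TCP) lies midway between the tips of the shut fingers; the grasp point (between the pads) lies 19 mm behind it; y points along the fingers, z is the direction in which the jaws open and shut, and the axes are right-handed (so a half turn about y gives the same grasp; the last joint's range is limited). The gripper opens to 85 mm and grips with 20 to 120 N. Pads are 22 mm wide; open, the fingers measure 114 mm over their backs; the gripper's body (76 mm by 85 mm) begins 54 mm behind the grasp point. The pads swing forward as they close: fully open they stand 13 mm farther back than shut.
Start: joints at [-1.225, 0.477, 0.022, 1.555, -0.011, 1.109, -0.083], TCP at [0.296, 0.607, 0.231] pointing down, gripper open.
Joint ranges: [-2.96, 2.96], [-0.34, 2.1], [-1.41, 1.46], [0.24, 2.44], [-1.37, 4.51], [0.17, 1.92], [-2.96, 2.96]. Speed limits (rad/s): [2.39, 2.39, 3.14, 3.14, 3.14, 3.14, 3.14].

## Interface

Orientations are given as a rotation vector (axis times angle).
In Python, from workcell import r gives the robot as it stands. The module is installed in compiled form; this text tells all that it offers.
- The arm moves only by the tool servo_tool, never from a script. Its arguments are lists of equal length, an entry for each row: "translation": the shift along the tool's x, y, z in mm, a list of three; "twist": the turn, a rotation vector about the tool's x, y, z in degrees, a list of three; "grip": the opening, from 0 (shut) to 1 (fully open). In form: {"translation": [[x, y, z], ...], "twist": [[rx, ry, rz], ...], "grip": [grip, ...]}. A call has 1 to 20 rows; each row is the pose to reach, as a shift and turn from the pose measured when the call began, along the tool's axes at that moment; what a row does not reach only later rows make up. A row lasts 1/10 s, in which the tool goes at most 50 mm and 8.59 degrees, less where a joint would pass 70% of its speed; a pose out of reach is approached as far as the arm can. A call with a gripper value outside its range is refused whole. The fingers move at their own pace and stop on an object; "grip_force" is the grip in N (left out, the last holds). Time passes only in rows, so rows that repeat a pose let the fingers close. It gives the time, the measured TCP pose, the force and the opening at its end, in the units of the state.
- r.get_state(): the state, without advancing time (a new reading comes with each control period).
- r.snapshot(name): name is "scene" or "top" or "wrist"; returns a dict with "img" (480x640x3 uint8, blue, green, red), "K" (3x3 intrinsics, pixels), "cam_to_world" (4x4, takes a point from camera to world coordinates). Camera axes: x right, y down, z forward; pixel columns grow to the right and rows downward; lengths in m; the calibration is good to about 2 mm. A picture is of the moment at which its call begins. There is no depth.
- r.sign_off(): hands the job in, once; it reports no verdict.
Trained networks look in a picture, given as the dict that the camera call returned (one of the last four; its "shot" number tells which), for a name from the list of things; names that differ only in an ending like _2 or _b are one class to them, and where a whole thing is asked for, a point or a joint stands for the part that bears it (a point fixed in the world has none). Each returns a list of dicts, best first, with "conf" (0 to 1); they miss things now and then, are a little off and sometimes report something else, mostly with a low value. They report only what shows in the picture. A call takes as long as a camera call.
- r.boxes_of(picture, label): "position" ([column, row] in pixels, amid what is visible of it).
- r.mark_of(picture, label): "position" ([column, row] in pixels: a listed point, or the origin of a listed thing).
The state is a dict: "clock": time; "joints": joint angles; "dq": joint speeds; "tau": joint torques, N m; "position": TCP position; "eef_rot": TCP orientation; "ft_force": force on the tool from outside, world axes, zero at the start; "wrist_torque": the same for the moment, N m; "width": opening from 0.0 (shut) to 1.0 (fully open).
Only numpy, scipy, OpenCV 4.12 (cv2) and the standard library are available. Lean on these libraries where they do the work, as an engineer would, in place of code of your own. Each camera call takes 0.05 s, during which the arm holds its last target. There are 200 camera calls.

## Task

Put the cleaned microscope optics away: the two eyepieces into the tray with the two round cups, one in each cup; the two objectives into the rectangular tray, one in each bay; and the condenser lens into the single round dish. Stand every piece upright, as it stands now, near the middle of its place and flat on the tray's floor, and leave the oil bottle and the petri dish standing where they are.

Things in the scene. Friction and masses are not known exactly. Their poses are not given: they have to be found in the camera images.
- eyepiece_short: Short microscope eyepiece, 90 g: bright steel tube below (30 mm across, 20 mm high) and a wider black head above it (38 mm across, 28 mm high, straight sides), 48 mm tall in all, flat top with a lens. Origin at the centre of its underside, z up along its axis; round, so its yaw means nothing. Stands upright on the bench at the start.
- eyepiece_tall: Tall microscope eyepiece, 90 g: as the short one but with a 40 mm high black head, 60 mm tall in all: steel tube 30 mm across and 20 mm high below, head 38 mm across above. Origin at the centre of its underside, z up along its axis; round, so its yaw means nothing. Stands upright on the bench at the start.
- objective_short: Short (low-power) microscope objective, 150 g: slim bare-metal cylinder 30 mm across up to 44 mm height (the lowest 6 mm is a 25 mm thread), then a blunt nose narrowing to 20 mm across, 52 mm tall in all. Origin at the centre of its underside, z up along its axis; round, so its yaw means nothing. Stands upright on the bench at the start.
- objective_long: Long (high-power) microscope objective, 150 g: slim bare-metal cylinder 30 mm across up to 46 mm height (the lowest 6 mm is a 25 mm thread), then a pointed cone narrowing to 10 mm across, 68 mm tall in all. Origin at the centre of its underside, z up along its axis; round, so its yaw means nothing. Stands upright on the bench at the start.
- condenser: Condenser lens, 200 g: stout bare-metal drum 50 mm across and 42 mm high with a small domed glass lens (28 mm across, 7 mm high) on its top, 49 mm tall in all. Origin at the centre of its underside, z up along its axis; round, so its yaw means nothing. Stands upright on the bench at the start.
- cup_tray: Eyepiece tray: two round grey cups side by side, joined. Each cup is 54 mm across inside; the cup centres lie at y = +33 mm and y = -33 mm in the tray's frame (x = 0). 60 by 126 mm outside. Fixed, with its underside on the bench; origin at the centre of the underside, z up. Floor 4 mm above the underside, rim 13 mm above it, walls 3 mm thick.
- bay_tray: Objective tray: rectangular grey tray, 62 mm (x) by 130 mm (y) outside, with one 3 mm cross wall in the middle that makes two nearly square bays, each 56 (x) by 60 mm (y) inside with its centre at y = +32 mm or y = -32 mm in the tray's frame (x = 0). Fixed, with its underside on the bench; origin at the centre of the underside, z up. Floor 4 mm above the underside, rim 13 mm above it, walls 3 mm thick.
- round_tray: Condenser tray: single round grey dish, 80 mm across outside, 74 mm inside, its centre at the origin. Fixed, with its underside on the bench; origin at the centre of the underside, z up. Floor 4 mm above the underside, rim 13 mm above it, walls 3 mm thick.
- oil_bottle: Small amber immersion-oil bottle with a dark cap, 30 mm across, 72 mm tall, standing among the optics; loose, 60 g, not to be handled. Origin at the centre of its underside, z up.
- petri_dish: Closed white petri dish, 62 mm across and 18 mm high, beyond the trays; loose, not to be handled. Origin at the centre of its underside, z up. Also on the bench, not listed: a flat slide mailer (30 by 82 by 15 mm) beyond the trays on the right, and fixed equipment farther back and at the sides (a 0.4 m microscope far right, tube rack, jar, slide box, laptop far left).

How it is judged:
By the outcome, as a careful person would: the job done as asked, in the order asked, and still so for the second after the job is handed in, with the robot touching nothing.
It also fails if it takes over 120 s, if anything falls off the work surface, if the arm or the gripper's body presses on something with over 40 N, if the wrist force passes 120 N, or if a joint passes its speed limit or range.

## Working session

There is one attempt and no reset: what is moved stays moved. The work goes in short steps, Python scripts to look and compute and a tool call to move; the robot and the scene stay as the last step left them, time stands still between calls to the robot, and variables do not carry over. Pictures are saved under pics/ and viewed, about 12 in all and at most 16, crops included, and the job is handed in when it is done.

Besides the shell and the picture viewer there is one more tool, called after "Call:" by a JSON object that holds its "op" and its "data", one argument or row to a line. servo_tool: Moves the arm, as the interface text tells. Its arguments: {"type":"object","properties":{"translation":{"type":"array","items":{"type":"array","items":{"type":"number"}}},"twist":{"type":"array","items":{"type":"array","items":{"type":"number"}}},"grip":{"type":"array","items":{"type":"number"}},"grip_force":{"type":"number"}},"required":["translation","twist","grip"]}

```bash
mkdir -p pics; cat > h.py <<'E'
import numpy as np, cv2
from workcell import r
from scipy.spatial.transform import Rotation as R
N=["eyepiece_short","eyepiece_tall","objective_short","objective_long","condenser","cup_tray","bay_tray","round_tray","oil_bottle","petri_dish"]
def ray(p,px,z=0.):
    T=np.array(p["cam_to_world"]);d=np.linalg.inv(p["K"])@[px[0],px[1],1];d=T[:3,:3]@d;o=T[:3,3]
    return (o+d*(z-o[2])/d[2])
def proj(p,P):
    T=np.linalg.inv(p["cam_to_world"]);c=T[:3,:3]@np.array(P)+T[:3,3];u=np.array(p["K"])@c;return u[:2]/u[2]
def st():
    s=r.get_state();print("t",s["clock"],"pos",np.round(s["position"],4),"w",round(s["width"],3),"F",np.round(s["ft_force"],1));print("R",np.round(R.from_rotvec(s["eef_rot"]).as_matrix(),3).tolist(),"q",np.round(s["joints"],2));return s
E
python3 - <<'E'
from h import *
st()
for c in ["scene","top"]:
    p=r.snapshot(c);cv2.imwrite(f"pics/{c}0.png",p["img"]);print(c,np.round(p["cam_to_world"],3).tolist())
    for n in N:
        m=r.mark_of(p,n);print(n,[(np.round(a["position"]).tolist(),round(a["conf"],2),np.round(ray(p,a["position"])[:2],4).tolist()) for a in m[:3]])
E
```

```text
t 0.0 pos [0.2956 0.6061 0.2303] w 0.996 F [-0.3 -0.3 -0.2]
R [[0.899, -0.001, 0.438], [-0.438, -0.002, 0.899], [0.0, -1.0, -0.002]] q [-1.23  0.48  0.02  1.56 -0.01  1.11 -0.08]
scene [[0.809, 0.354, -0.47, 1.105], [0.588, -0.463, 0.663, -0.711], [0.017, -0.813, -0.583, 0.644], [0.0, 0.0, 0.0, 1.0]]
eyepiece_short [([338.0, 158.0], 0.69, [0.4015, 0.3308])]
eyepiece_tall [([339.0, 189.0], 0.75, [0.4902, 0.2073])]
objective_short [([122.0, 298.0], 0.9, [0.4073, -0.3245])]
objective_long [([319.0, 221.0], 0.76, [0.5336, 0.074])]
condenser [([273.0, 253.0], 0.62, [0.5296, -0.0692])]
cup_tray [([182.0, 337.0], 0.82, [0.5593, -0.3264])]
bay_tray [([367.0, 252.0], 0.88, [0.6705, 0.0429])]
round_tray [([445.0, 236.0], 0.67, [0.7666, 0.1847]), ([392.0, 181.0], 0.56, [0.568, 0.3127])]
oil_bottle [([204.0, 277.0], 0.97, [0.4776, -0.2009]), ([338.0, 188.0], 0.74, [0.4865, 0.2107])]
petri_dish [([441.0, 237.0], 0.74, [0.7632, 0.1751])]
top [[-0.02, -0.983, 0.183, 0.381], [-1.0, 0.021, 0.001, -0.02], [-0.005, -0.183, -0.983, 1.152], [0.0, 0.0, 0.0, 1.0]]
eyepiece_short [([147.0, 344.0], 0.78, [0.4042, 0.3295]), ([280.0, 273.0], 0.57, [0.5393, 0.0701])]
eyepiece_tall [([211.0, 294.0], 0.91, [0.4986, 0.2053])]
objective_short [([481.0, 336.0], 0.77, [0.4061, -0.3215])]
objective_long [([281.0, 275.0], 0.54, [0.5338, 0.0677])]
condenser [([352.0, 279.0], 0.89, [0.5243, -0.0735])]
cup_tray [([477.0, 258.0], 0.79, [0.5616, -0.3249])]
bay_tray [([288.0, 200.0], 0.97, [0.6889, 0.053])]
round_tray [([156.0, 265.0], 0.72, [0.5591, 0.3177])]
oil_bottle [([414.0, 298.0], 0.5, [0.4838, -0.1953])]
petri_dish [([230.0, 161.0], 0.83, [0.7731, 0.1712]), ([479.0, 258.0], 0.24, [0.5601, -0.3286])]
```

View pics/scene0.png

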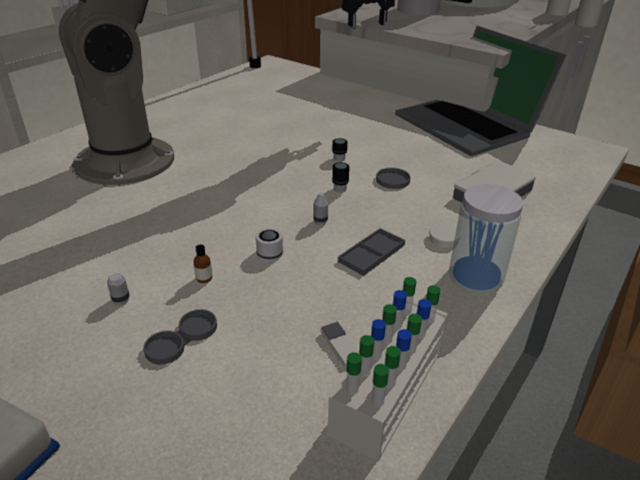

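View pics/top0.png

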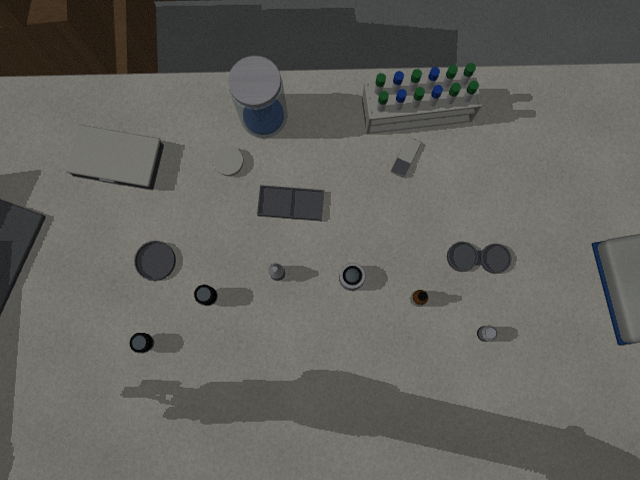

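Both pictures match the networks' reports. In the top view:

| Item | Pixel (column, row) |
|---|---|
| Eyepieces | (142,342), (205,294) |
| Long objective | (277,271) |
| Condenser | (352,277) |
| Bottle | (420,297) |
| Short objective | (487,333) |
| Cups | (463,257), (496,259) |
| Bays | centred (291,203) |
| Dish | (156,260) |

Next I move above the short eyepiece and square the jaws to world x.

Call:
{"op": "servo_tool", "data": {
  "translation": [
    [217,0,-201],
    [217,0,-201],
    [217,0,-201],
    [217,0,-201],
    [217,0,-201],
    [217,0,-201],
    [217,0,-201],
    [217,0,-201],
    [217,0,-201],
    [217,0,-201],
    [217,0,-201]
  ],
  "twist": [
    [0,64,0],
    [0,64,0],
    [0,64,0],
    [0,64,0],
    [0,64,0],
    [0,64,0],
    [0,64,0],
    [0,64,0],
    [0,64,0],
    [0,64,0],
    [0,64,0]
  ],
  "grip": [1,1,1,1,1,1,1,1,1,1,1]
}}

```text
clock: 2.2
position: [0.4027, 0.3313, 0.2313]
eef_rot: [-1.21, 1.208, -1.208]
ft_force: [-0.4, 0.2, 0.8]
width: 1.007
```

```bash
cat >> h.py <<'E'
def look(names,f=None):
    p=r.snapshot("wrist")
    if f: cv2.imwrite("pics/"+f,p["img"])
    for n in names:
        for k,fn in (("mark",r.mark_of),("box",r.boxes_of)):
            print(k,n,[(np.round(a["position"]).tolist(),round(a["conf"],2),np.round(ray(p,a["position"])[:2],4).tolist()) for a in fn(p,n)[:3]])
    return p
E
python3 - <<'E'
from h import *
st();p=look(N[:2]+["round_tray"],"w1.png");print(np.round(p["cam_to_world"],3).tolist(),p["K"])
E
```

```text
t 2.2 pos [0.4027 0.3313 0.2313] w 1.007 F [-0.4  0.2  0.8]
R [[0.002, 0.0, 1.0], [-1.0, 0.0, 0.002], [-0.0, -1.0, 0.0]] q [-1.07  0.23  0.31  1.94 -0.08  0.99 -0.72]
mark eyepiece_short [([320.0, 205.0], 0.92, [0.4042, 0.3254])]
box eyepiece_short [([320.0, 213.0], 0.92, [0.4048, 0.3168])]
mark eyepiece_tall [([400.0, 311.0], 0.59, [0.4919, 0.2065])]
box eyepiece_tall [([407.0, 326.0], 0.84, [0.5014, 0.188])]
mark round_tray [([484.0, 213.0], 0.93, [0.5691, 0.3173])]
box round_tray [([484.0, 212.0], 0.92, [0.569, 0.3186])]
[[1.0, 0.002, 0.001, 0.403], [0.003, -0.951, -0.309, 0.41], [0.0, 0.309, -0.951, 0.374], [0.0, 0.0, 0.0, 1.0]] [[382.56350078   0.         318.8550624 ]
 [  0.         382.56350078 239.55626345]
 [  0.           0.           1.        ]]
```

View pics/w1.png

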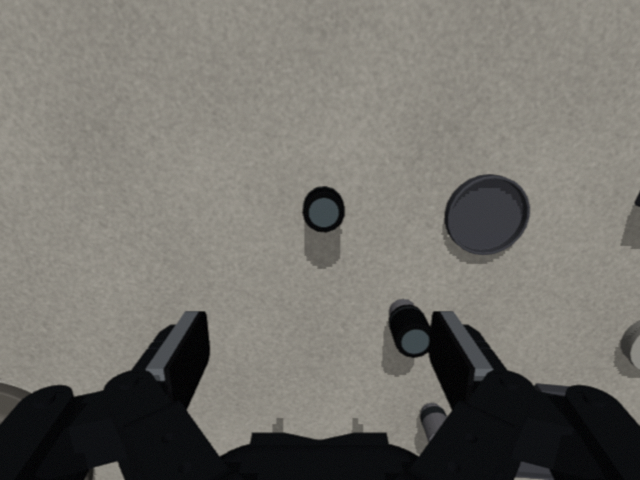

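The short eyepiece sits at (323,210) between the open jaws, dish at (487,213), tall eyepiece at (410,330). Now descend and grasp.

Call:
{"op": "servo_tool", "data": {
  "translation": [
    [3,50,2],
    [3,100,2],
    [3,150,2],
    [3,190,2],
    [3,218,2],
    [3,218,2],
    [3,218,2],
    [3,218,2],
    [3,218,2],
    [3,218,2],
    [3,218,2],
    [3,218,2],
    [3,218,2],
    [3,218,2]
  ],
  "twist": [
    [0,0,0],
    [0,0,0],
    [0,0,0],
    [0,0,0],
    [0,0,0],
    [0,0,0],
    [0,0,0],
    [0,0,0],
    [0,0,0],
    [0,0,0],
    [0,0,0],
    [0,0,0],
    [0,0,0],
    [0,0,0]
  ],
  "grip": [1,1,1,1,1,1,1,0.3,0.3,0.3,0.3,0.3,0.3,0.3],
  "grip_force": 40
}}

```text
clock: 3.95
position: [0.4054, 0.3286, 0.0146]
eef_rot: [-1.207, 1.209, -1.208]
ft_force: [-0.9, -0.7, 10.0]
width: 0.432
```

```bash
python3 - <<'E'
from h import *
p=r.snapshot("wrist");cv2.imwrite("pics/w2.png",p["img"]);st()
E
```

```text
t 4.0 pos [0.4054 0.3286 0.0146] w 0.431 F [-2.5 -1.2  8.6]
R [[0.0, 0.001, 1.0], [-1.0, 0.002, 0.0], [-0.002, -1.0, 0.001]] q [-0.97  0.56  0.21  2.08 -0.23  0.52 -0.59]
```

View pics/w2.png

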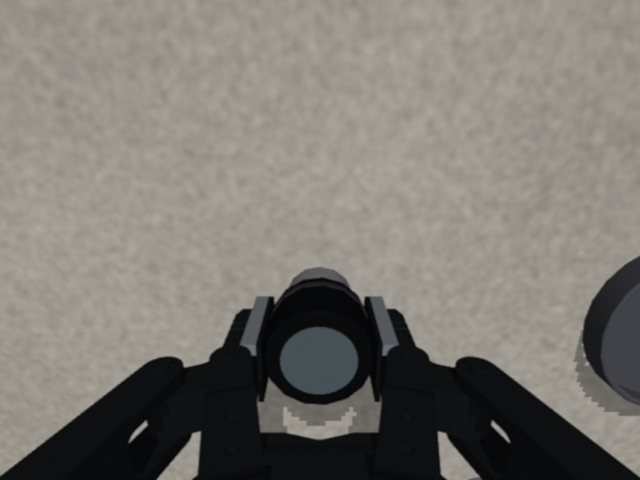

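Gripped squarely: head at (320,335) between both pads, width 0.43. Lift and carry towards the cup tray.

Call:
{"op": "servo_tool", "data": {
  "translation": [
    [0,-50,0],
    [0,-100,0],
    [0,-150,0],
    [40,-190,10],
    [85,-215,20],
    [130,-215,30],
    [175,-215,42],
    [225,-215,53],
    [275,-215,65],
    [325,-215,77],
    [375,-215,89],
    [425,-215,101],
    [475,-215,112],
    [525,-215,124],
    [570,-215,135],
    [610,-215,145],
    [640,-215,152],
    [655,-215,155],
    [655,-215,155],
    [655,-215,155]
  ],
  "twist": [
    [0,0,0],
    [0,0,0],
    [0,0,0],
    [0,0,0],
    [0,0,0],
    [0,0,0],
    [0,0,0],
    [0,0,0],
    [0,0,0],
    [0,0,0],
    [0,0,0],
    [0,0,0],
    [0,0,0],
    [0,0,0],
    [0,0,0],
    [0,0,0],
    [0,0,0],
    [0,0,0],
    [0,0,0],
    [0,0,0]
  ],
  "grip": [0.3,0.3,0.3,0.3,0.3,0.3,0.3,0.3,0.3,0.3,0.3,0.3,0.3,0.3,0.3,0.3,0.3,0.3,0.3,0.3]
}}

```text
clock: 6.0
position: [0.5602, -0.3253, 0.2285]
eef_rot: [-1.207, 1.209, -1.207]
ft_force: [-0.1, 1.4, -0.4]
width: 0.43
```

```bash
python3 - <<'E'
from h import *
st();p=look(["cup_tray","objective_short","oil_bottle"],"w3.png");print(np.round(p["cam_to_world"],4).tolist())
E
```

```text
t 6.0 pos [ 0.5602 -0.3253  0.2285] w 0.43 F [-0.1  1.4 -0.4]
R [[0.001, 0.001, 1.0], [-1.0, 0.003, 0.001], [-0.003, -1.0, 0.001]] q [-0.01  0.5   0.63  1.66 -0.33  1.1   0.71]
mark cup_tray [([320.0, 202.0], 0.85, [0.562, -0.3272])]
box cup_tray [([321.0, 200.0], 0.7, [0.5627, -0.3245])]
mark objective_short [([165.0, 201.0], 0.71, [0.4091, -0.3262])]
box objective_short [([153.0, 208.0], 0.83, [0.396, -0.3336])]
mark oil_bottle [([229.0, 63.0], 0.69, [0.4809, -0.2016])]
box oil_bottle [([221.0, 54.0], 0.69, [0.4744, -0.1941])]
[[1.0, 0.001, 0.0014, 0.5604], [0.0014, -0.952, -0.3061, -0.2466], [0.001, 0.3061, -0.952, 0.3715], [0.0, 0.0, 0.0, 1.0]]
```

View pics/w3.png

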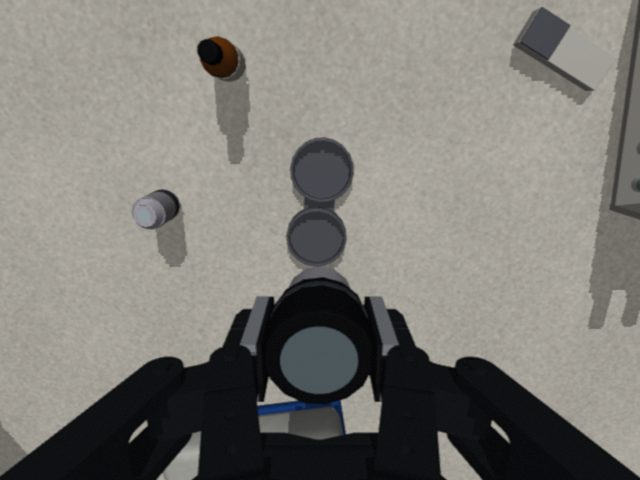

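The cup rims show at (322,169) and (316.5,236.5). That gives centres (0.564,-0.293) and (0.559,-0.359) in world, 66 mm apart as they should be. I place the short eyepiece in the first.

Call:
{"op": "servo_tool", "data": {
  "translation": [
    [-32,40,4],
    [-32,90,4],
    [-32,140,4],
    [-32,175,4],
    [-32,195,4],
    [-32,203,4],
    [-32,209,4],
    [-32,209,4],
    [-32,209,4],
    [-32,209,4]
  ],
  "twist": [
    [0,0,0],
    [0,0,0],
    [0,0,0],
    [0,0,0],
    [0,0,0],
    [0,0,0],
    [0,0,0],
    [0,0,0],
    [0,0,0],
    [0,0,0]
  ],
  "grip": [0.3,0.3,0.3,0.3,0.3,0.3,0.3,0.3,0.3,0.3]
}}

```text
clock: 7.35
position: [0.5656, -0.2937, 0.0212]
eef_rot: [-1.206, 1.206, -1.209]
ft_force: [0.8, 0.3, -1.0]
width: 0.428
```

Call:
{"op": "servo_tool", "data": {
  "translation": [
    [0,2,-1],
    [0,2,-1],
    [0,2,-1]
  ],
  "twist": [
    [0,0,0],
    [0,0,0],
    [0,0,0]
  ],
  "grip": [0.3,0.3,0.3]
}}

```text
clock: 7.65
position: [0.5647, -0.2938, 0.0195]
eef_rot: [-1.206, 1.206, -1.209]
ft_force: [-0.2, -0.2, -0.7]
width: 0.427
```

Call:
{"op": "servo_tool", "data": {
  "translation": [
    [0,1,0],
    [0,1,0],
    [0,1,0],
    [0,1,0],
    [0,1,0],
    [0,-30,0],
    [0,-80,0],
    [0,-130,0],
    [0,-180,0],
    [0,-210,0]
  ],
  "twist": [
    [0,0,0],
    [0,0,0],
    [0,0,0],
    [0,0,0],
    [0,0,0],
    [0,0,0],
    [0,0,0],
    [0,0,0],
    [0,0,0],
    [0,0,0]
  ],
  "grip": [0.5,0.6,0.8,0.9,1,1,1,1,1,1]
}}

```text
clock: 8.65
position: [0.5648, -0.2951, 0.2338]
eef_rot: [-1.204, 1.202, -1.213]
ft_force: [0.1, -0.2, 0.4]
width: 1.0
```

```bash
python3 - <<'E'
from h import *
s=st();p=look(["cup_tray","eyepiece_short","objective_short"],"w4.png");p["K"]
for n in ["top"]:
    p=r.snapshot(n)
    for k in ["eyepiece_tall","objective_long","condenser"]: print(k,[(a["position"],a["conf"],ray(p,a["position"])) for a in r.mark_of(p,k)[:2]])
E
```

```text
t 8.65 pos [ 0.5648 -0.2951  0.2338] w 1.0 F [ 0.1 -0.2  0.4]
R [[0.001, 0.008, 1.0], [-1.0, -0.001, 0.001], [0.001, -1.0, 0.008]] q [-0.08  0.47  0.65  1.69 -0.32  1.08  0.66]
mark cup_tray [([316.0, 228.0], 0.57, [0.564, -0.3262])]
box cup_tray [([312.0, 248.0], 0.96, [0.5603, -0.3475])]
mark eyepiece_short [([314.0, 199.0], 0.69, [0.5628, -0.2954])]
box eyepiece_short [([313.0, 207.0], 0.83, [0.5614, -0.304])]
mark objective_short [([166.0, 228.0], 0.66, [0.4109, -0.3255])]
box objective_short [([153.0, 234.0], 0.74, [0.3966, -0.3319])]
eyepiece_tall [([212.3, 295.8], 0.96, array([0.49599462, 0.20349641, 0.        ]))]
objective_long [([282.6, 276.4], 0.61, array([0.5317282 , 0.06414301, 0.        ]))]
condenser [([352.9, 276.4], 0.85, array([ 0.52881347, -0.0756072 ,  0.        ]))]
```

View pics/w4.png

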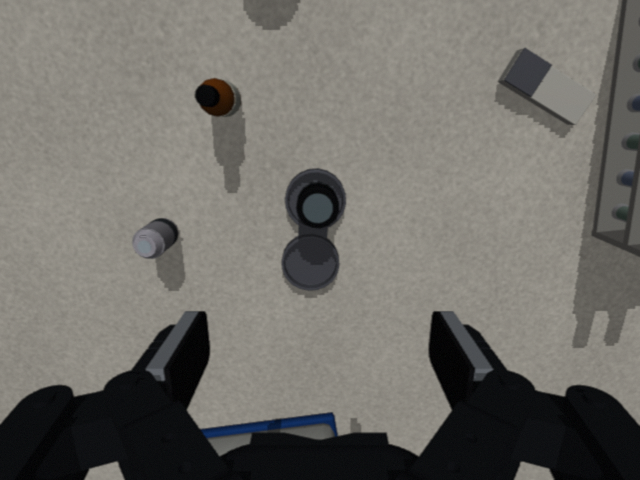

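The short eyepiece stands upright inside the upper cup (head at (317,206)), and the other cup at (310,263) is free. Next, the tall eyepiece.

Call:
{"op": "servo_tool", "data": {
  "translation": [
    [-40,0,-6],
    [-90,0,-12],
    [-140,0,-19],
    [-190,0,-26],
    [-240,0,-33],
    [-290,0,-40],
    [-340,0,-47],
    [-390,0,-54],
    [-440,0,-61],
    [-480,0,-66],
    [-500,0,-69],
    [-500,0,-69],
    [-500,0,-69]
  ],
  "twist": [
    [-0.5,0,0],
    [-0.5,0,0],
    [-0.5,0,0],
    [-0.5,0,0],
    [-0.5,0,0],
    [-0.5,0,0],
    [-0.5,0,0],
    [-0.5,0,0],
    [-0.5,0,0],
    [-0.5,0,0],
    [-0.5,0,0],
    [-0.5,0,0],
    [-0.5,0,0]
  ],
  "grip": [1,1,1,1,1,1,1,1,1,1,1,1,1]
}}

```text
clock: 10.5
position: [0.4937, 0.2056, 0.2288]
eef_rot: [-1.215, 1.213, -1.204]
ft_force: [0.4, 0.1, -0.3]
width: 0.999
```

```bash
cat >> h.py <<'E'
def blob(p,P,h,rad=45):
    # refine: contour nearest projected top centre; print non-background blob centroid
    u=proj(p,[P[0],P[1],h]);return u
E
python3 - <<'E'
from h import *
s=st();p=look(["eyepiece_tall","round_tray"])
b=r.boxes_of(p,"eyepiece_tall")
g=p["img"].max(2);u=proj(p,[.4955,.2045,.03]).astype(int)
m=np.zeros_like(g);x0,y0=u-60;m[y0:y0+120,x0:x0+120]=(g[y0:y0+120,x0:x0+120]<55)
n,l,S,C=cv2.connectedComponentsWithStats(m);print(u,S[1:],C[1:])
cv2.imwrite("pics/w5.png",p["img"][:400])
E
```

```text
t 10.5 pos [0.4937 0.2056 0.2288] w 0.999 F [ 0.4  0.1 -0.3]
R [[0.002, -0.007, 1.0], [-1.0, 0.001, 0.002], [-0.001, -1.0, -0.007]] q [-0.94  0.27  0.52  1.92 -0.16  1.   -0.34]
mark eyepiece_tall [([346.0, 424.0], 0.41, [0.5254, -0.071]), ([361.0, 321.0], 0.29, [0.5392, 0.071])]
box eyepiece_tall [([342.0, 426.0], 0.73, [0.5218, -0.0739]), ([317.0, 207.0], 0.63, [0.491, 0.1979])]
mark round_tray [([402.0, 76.0], 0.93, [0.5673, 0.3182])]
box round_tray [([404.0, 75.0], 0.78, [0.5687, 0.319]), ([343.0, 425.0], 0.6, [0.5228, -0.0724])]
[321 207] [[299 183  43  51 985]] [[320.31370558 205.36040609]]
```

View pics/w5.png

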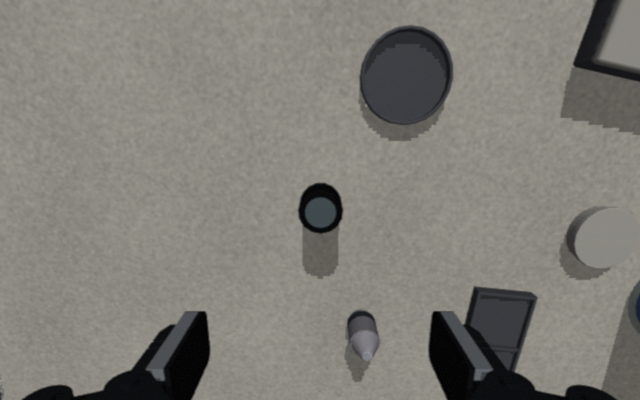

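The tall eyepiece top is at (321,212), between the jaws. Grasp.

Call:
{"op": "servo_tool", "data": {
  "translation": [
    [-1,50,2],
    [-1,100,2],
    [-1,150,2],
    [-1,185,2],
    [-1,209,2],
    [-1,209,2],
    [-1,209,2],
    [-1,209,2],
    [-1,209,2],
    [-1,209,2],
    [-1,209,2],
    [-1,209,2],
    [-1,209,2],
    [-1,209,2]
  ],
  "twist": [
    [0.4,0,0],
    [0.4,0,0],
    [0.4,0,0],
    [0.4,0,0],
    [0.4,0,0],
    [0.4,0,0],
    [0.4,0,0],
    [0.4,0,0],
    [0.4,0,0],
    [0.4,0,0],
    [0.4,0,0],
    [0.4,0,0],
    [0.4,0,0],
    [0.4,0,0]
  ],
  "grip": [1,1,1,1,1,1,1,0.3,0.3,0.3,0.3,0.3,0.3,0.3],
  "grip_force": 40
}}

```text
clock: 12.2
position: [0.4953, 0.2067, 0.0214]
eef_rot: [-1.206, 1.21, -1.208]
ft_force: [-1.9, -0.9, 8.3]
width: 0.436
```

```bash
python3 - <<'E'
from h import *
s=st()
E
```

```text
t 12.2 pos [0.4953 0.2067 0.0214] w 0.436 F [-1.9 -0.9  8.3]
R [[-0.001, 0.002, 1.0], [-1.0, 0.003, -0.001], [-0.003, -1.0, 0.002]] q [-0.8   0.58  0.37  2.06 -0.38  0.57 -0.16]
```

Call:
{"op": "servo_tool", "data": {
  "translation": [
    [0,-50,0],
    [0,-100,0],
    [20,-140,2],
    [60,-150,7],
    [110,-150,12],
    [160,-150,18],
    [210,-150,24],
    [260,-150,30],
    [310,-150,36],
    [360,-150,41],
    [410,-150,46],
    [460,-150,52],
    [505,-150,57],
    [540,-150,61],
    [560,-150,64],
    [566,-150,64],
    [566,-150,64],
    [566,-150,64]
  ],
  "twist": [
    [0,0,0],
    [0,0,0],
    [0,0,0],
    [0,0,0],
    [0,0,0],
    [0,0,0],
    [0,0,0],
    [0,0,0],
    [0,0,0],
    [0,0,0],
    [0,0,0],
    [0,0,0],
    [0,0,0],
    [0,0,0],
    [0,0,0],
    [0,0,0],
    [0,0,0],
    [0,0,0]
  ],
  "grip": [0.3,0.3,0.3,0.3,0.3,0.3,0.3,0.3,0.3,0.3,0.3,0.3,0.3,0.3,0.3,0.3,0.3,0.3]
}}

```text
clock: 14.0
position: [0.559, -0.358, 0.1697]
eef_rot: [-1.206, 1.209, -1.206]
ft_force: [0.1, 0.3, -0.4]
width: 0.432
```

```bash
python3 - <<'E'
from h import *
s=st();p=look(["eyepiece_short","cup_tray"],"w6.png")
E
```

```text
t 14.0 pos [ 0.559  -0.358   0.1697] w 0.432 F [ 0.1  0.3 -0.4]
R [[0.001, 0.001, 1.0], [-1.0, 0.004, 0.001], [-0.004, -1.0, 0.001]] q [ 0.08  0.58  0.58  1.67 -0.37  1.01  0.79]
mark eyepiece_short [([325.0, 138.0], 0.59, [0.5641, -0.295])]
box eyepiece_short [([325.0, 138.0], 0.94, [0.5646, -0.2955])]
mark cup_tray [([323.0, 178.0], 0.66, [0.5631, -0.3265])]
box cup_tray [([316.0, 202.0], 0.91, [0.5574, -0.3468])]
```

View pics/w6.png

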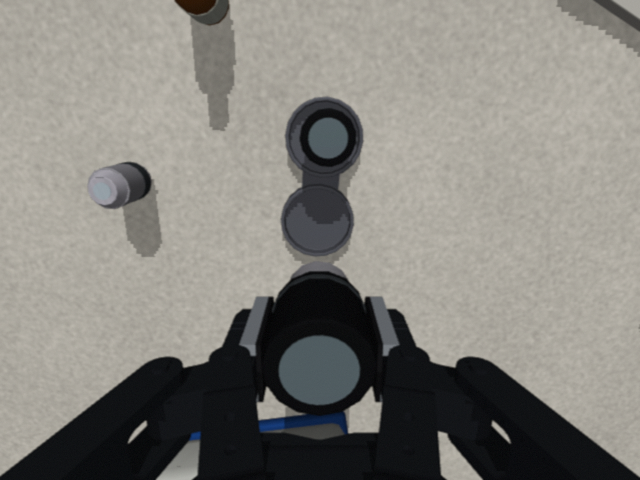

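The short eyepiece is well centred in its cup at (326,137), and the free cup at (317,219) lies where computed. Lower the tall one.

Call:
{"op": "servo_tool", "data": {
  "translation": [
    [1,50,0],
    [1,95,0],
    [1,125,0],
    [1,138,0],
    [1,146,0],
    [1,146,0],
    [1,146,0],
    [1,146,0]
  ],
  "twist": [
    [0,0,0],
    [0,0,0],
    [0,0,0],
    [0,0,0],
    [0,0,0],
    [0,0,0],
    [0,0,0],
    [0,0,0]
  ],
  "grip": [0.3,0.3,0.3,0.3,0.3,0.3,0.3,0.3]
}}

```text
clock: 15.05
position: [0.5604, -0.3595, 0.0253]
eef_rot: [-1.205, 1.207, -1.209]
ft_force: [0.2, -0.0, 3.7]
width: 0.434
```

Light contact, 3.7 N. Release, rise and go over the short objective.

Call:
{"op": "servo_tool", "data": {
  "translation": [
    [0,0,0],
    [0,0,0],
    [0,0,0],
    [0,0,0],
    [0,0,0],
    [0,-30,0],
    [0,-80,0],
    [0,-130,0],
    [-10,-180,-30],
    [-20,-205,-75],
    [-34,-205,-120],
    [-34,-205,-151],
    [-34,-205,-151],
    [-34,-205,-151]
  ],
  "twist": [
    [0,0,0],
    [0,0,0],
    [0,0,0],
    [0,0,0],
    [0,0,0],
    [0,0,0],
    [0,0,0],
    [0,0,0],
    [0,0,0],
    [0,0,0],
    [0,0,0],
    [0,0,0],
    [0,0,0],
    [0,0,0]
  ],
  "grip": [0.5,0.6,0.8,0.9,1,1,1,1,1,1,1,1,1,1]
}}

```text
clock: 16.45
position: [0.4083, -0.3261, 0.2302]
eef_rot: [-1.203, 1.206, -1.21]
ft_force: [0.6, 0.5, 0.3]
width: 0.998
```

```bash
python3 - <<'E'
from h import *
s=st();p=look(["objective_short","eyepiece_short","eyepiece_tall"],"w7.png");print(np.round(p["cam_to_world"],4).tolist())
for h in(.025,.052): print(proj(p,[.409,-.325,h]))
E
```

```text
t 16.45 pos [ 0.4083 -0.3261  0.2302] w 0.998 F [0.6 0.5 0.3]
R [[0.0, 0.005, 1.0], [-1.0, 0.003, 0.0], [-0.003, -1.0, 0.005]] q [-0.02  0.26  0.69  1.96 -0.2   0.99  0.77]
mark objective_short [([319.0, 198.0], 0.97, [0.4105, -0.3244]), ([478.0, 169.0], 0.47, [0.5643, -0.2961])]
box objective_short [([320.0, 205.0], 0.91, [0.411, -0.3318])]
mark eyepiece_short [([477.0, 166.0], 0.87, [0.5633, -0.2931])]
box eyepiece_short [([493.0, 173.0], 0.86, [0.5795, -0.2994])]
mark eyepiece_tall [([464.0, 230.0], 0.85, [0.5577, -0.3577])]
box eyepiece_tall [([484.0, 244.0], 0.65, [0.5802, -0.3725])]
[[1.0, -0.0012, 0.0057, 0.4078], [0.0006, -0.9519, -0.3064, -0.2474], [0.0058, 0.3064, -0.9519, 0.3732], [0.0, 0.0, 0.0, 1.0]]
[317.98145107 204.16167901]
[318.09441245 211.00565049]
```

View pics/w7.png

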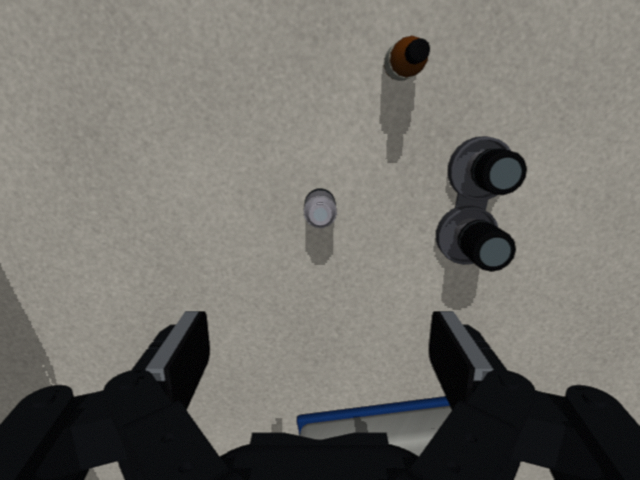

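Both eyepieces stand in their cups (heads at (500,170) and (490,245)); the short objective's top is at (320.5,209.5). Grasp it.

Call:
{"op": "servo_tool", "data": {
  "translation": [
    [-1,50,2],
    [-1,100,2],
    [-1,150,2],
    [-1,190,2],
    [-1,218,2],
    [-1,218,2],
    [-1,218,2],
    [-1,218,2],
    [-1,218,2],
    [-1,218,2],
    [-1,218,2],
    [-1,218,2],
    [-1,218,2],
    [-1,218,2]
  ],
  "twist": [
    [-0.3,0,0],
    [-0.3,0,0],
    [-0.3,0,0],
    [-0.3,0,0],
    [-0.3,0,0],
    [-0.3,0,0],
    [-0.3,0,0],
    [-0.3,0,0],
    [-0.3,0,0],
    [-0.3,0,0],
    [-0.3,0,0],
    [-0.3,0,0],
    [-0.3,0,0],
    [-0.3,0,0]
  ],
  "grip": [1,1,1,1,1,1,1,0.2,0.2,0.2,0.2,0.2,0.2,0.2],
  "grip_force": 50
}}

```text
clock: 18.2
position: [0.4122, -0.3249, 0.0124]
eef_rot: [-1.209, 1.209, -1.206]
ft_force: [-0.9, 1.9, 8.7]
width: 0.321
```

```bash
python3 - <<'E'
from h import *
s=st();p=r.snapshot("wrist");cv2.imwrite("pics/w8.png",p["img"])
p=r.snapshot("top");g=p["img"][170:240,240:350];cv2.imwrite("pics/bay.png",cv2.resize(g,None,fx=7,fy=7,interpolation=2))
E
```

```text
t 18.2 pos [ 0.4122 -0.3249  0.0124] w 0.321 F [-0.9  1.9  8.7]
R [[0.002, -0.001, 1.0], [-1.0, 0.002, 0.002], [-0.002, -1.0, -0.001]] q [ 0.19  0.61  0.46  2.09 -0.5   0.56  1.02]
```

View pics/w8.png

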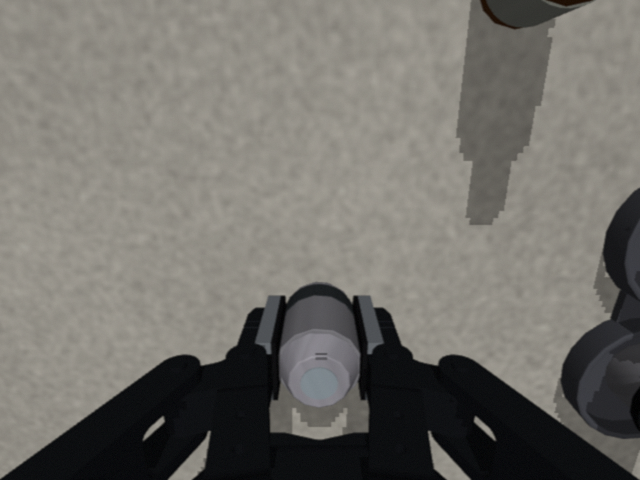

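Gripped cleanly at (320,340). Carry to above the bay tray.

Call:
{"op": "servo_tool", "data": {
  "translation": [
    [0,-50,0],
    [0,-100,0],
    [0,-150,0],
    [-25,-190,18],
    [-60,-215,44],
    [-100,-215,73],
    [-140,-215,102],
    [-180,-215,131],
    [-220,-215,160],
    [-260,-215,189],
    [-300,-215,218],
    [-335,-215,244],
    [-360,-215,262],
    [-375,-215,273],
    [-375,-215,273],
    [-375,-215,273]
  ],
  "twist": [
    [0,0,0],
    [0,0,0],
    [0,0,0],
    [0,0,0],
    [0,0,0],
    [0,0,0],
    [0,0,0],
    [0,0,0],
    [0,0,0],
    [0,0,0],
    [0,0,0],
    [0,0,0],
    [0,0,0],
    [0,0,0],
    [0,0,0],
    [0,0,0]
  ],
  "grip": [0.2,0.2,0.2,0.2,0.2,0.2,0.2,0.2,0.2,0.2,0.2,0.2,0.2,0.2,0.2,0.2]
}}

```text
clock: 19.9
position: [0.6841, 0.0497, 0.2274]
eef_rot: [-1.211, 1.21, -1.206]
ft_force: [0.4, -1.2, -1.0]
width: 0.321
```

```bash
python3 - <<'E'
from h import *
s=st();p=look(["bay_tray","objective_long","condenser"],"w9.png");print(np.round(p["cam_to_world"],4).tolist())
E
```

```text
t 19.9 pos [0.6841 0.0497 0.2274] w 0.321 F [ 0.4 -1.2 -1. ]
R [[0.002, -0.002, 1.0], [-1.0, 0.001, 0.002], [-0.001, -1.0, -0.002]] q [-0.54  0.55  0.56  1.56 -0.32  1.13  0.1 ]
mark bay_tray [([318.0, 205.0], 0.93, [0.6829, 0.0451])]
box bay_tray [([317.0, 200.0], 0.85, [0.6826, 0.0496])]
mark objective_long [([168.0, 179.0], 0.77, [0.538, 0.0701])]
box objective_long [([156.0, 184.0], 0.59, [0.5256, 0.0655])]
mark condenser [([173.0, 313.0], 0.89, [0.5255, -0.0756])]
box condenser [([160.0, 324.0], 0.73, [0.5102, -0.0897])]
[[1.0, 0.0027, -0.001, 0.6845], [0.0023, -0.9514, -0.3081, 0.1287], [-0.0017, 0.3081, -0.9514, 0.3703], [0.0, 0.0, 0.0, 1.0]]
```

View pics/w9.png

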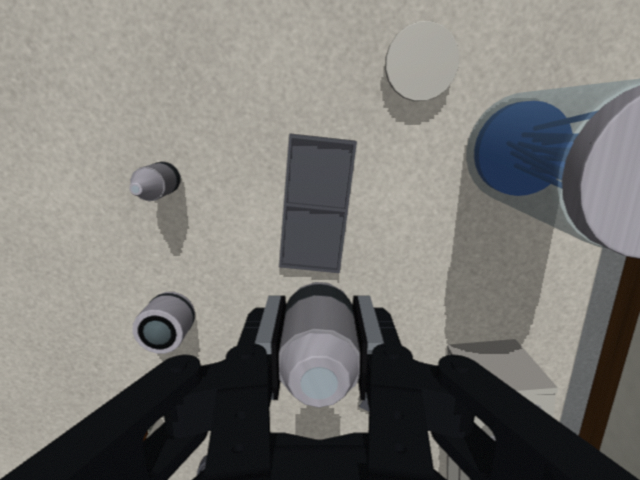

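```bash
python3 - <<'E'
from h import *
p=r.snapshot("wrist")
C=np.array([ray(p,c,.013)[:2] for c in [(290,134),(357,142),(340,272),(280,267)]]);c=C.mean(0);a=(C[0]+C[1]-C[2]-C[3])/2
d=a/np.linalg.norm(a);print(C,c,np.linalg.norm(a),np.degrees(np.arctan2(d[0],d[1])),c+.032*d,c-.032*d)
E
```

```text
[[ 0.65863021  0.11276553]
 [ 0.71936858  0.10581426]
 [ 0.70621817 -0.02184512]
 [ 0.64570005 -0.01647717]] [0.68247925 0.04506437] 0.129111268296777 5.796778540847518 [0.68571126 0.07690074] [0.67924724 0.01322801]
```

The tray corners give a length of 129 mm, a yaw of about 5.8° and bay centres (0.686,0.077) and (0.679,0.013). The short objective goes into the right bay.

Call:
{"op": "servo_tool", "data": {
  "translation": [
    [37,40,-5],
    [37,90,-5],
    [37,140,-5],
    [37,180,-5],
    [37,200,-5],
    [37,207,-5],
    [37,212,-5],
    [37,212,-5],
    [37,212,-5],
    [37,212,-5]
  ],
  "twist": [
    [0,0,0],
    [0,0,0],
    [0,0,0],
    [0,0,0],
    [0,0,0],
    [0,0,0],
    [0,0,0],
    [0,0,0],
    [0,0,0],
    [0,0,0]
  ],
  "grip": [0.2,0.2,0.2,0.2,0.2,0.2,0.2,0.2,0.2,0.2]
}}

```text
clock: 21.3
position: [0.6781, 0.0129, 0.0194]
eef_rot: [-1.209, 1.213, -1.204]
ft_force: [-13.6, 1.6, 21.4]
width: 0.318
```

Unexpected 21 N, 3 mm early; rise a little and look.

Call:
{"op": "servo_tool", "data": {
  "translation": [
    [0,-4,0],
    [0,-4,0],
    [0,-4,0]
  ],
  "twist": [
    [0,0,0],
    [0,0,0],
    [0,0,0]
  ],
  "grip": [0.2,0.2,0.2]
}}

```text
clock: 21.6
position: [0.6789, 0.0128, 0.0241]
eef_rot: [-1.208, 1.212, -1.205]
ft_force: [1.2, 0.7, -2.1]
width: 0.327
```

```bash
python3 - <<'E'
from h import *
s=st();p=r.snapshot("wrist");a=p["img"]
q=r.snapshot("scene");u=proj(q,[.679,.013,.03]).astype(int);print(u)
g=cv2.resize(q["img"][u[1]-60:u[1]+60,u[0]-75:u[0]+75],(600,480),interpolation=2)
b=a[150:480,170:470];cv2.imwrite("pics/w10.png",cv2.resize(np.hstack([cv2.resize(b,(436,480)),g]),(800,371)))
E
```

```text
t 21.6 pos [0.6789 0.0128 0.0241] w 0.327 F [ 1.2  0.7 -2.1]
R [[0.0, -0.002, 1.0], [-1.0, 0.004, 0.0], [-0.004, -1.0, -0.002]] q [-0.41  0.76  0.45  1.7  -0.45  0.78  0.25]
[362 248]
```

View pics/w10.png

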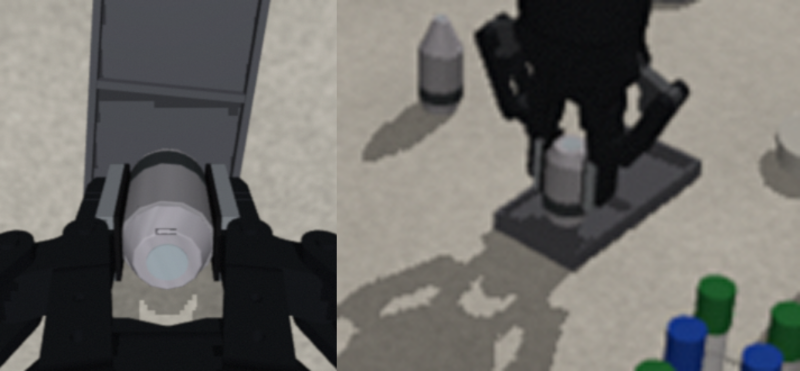

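```bash
python3 - <<'E'
from h import *
p=r.snapshot("wrist");b=p["img"]
for f in ["w8","w9"]:
    a=cv2.imread(f"pics/{f}.png")
    for nm,(x0,x1,y0,y1) in {"nose":(285,355,345,405),"pad":(240,280,295,345)}.items():
        m=cv2.matchTemplate(b,a[y0:y1,x0:x1],cv2.TM_CCOEFF_NORMED);_,v,_,l=cv2.minMaxLoc(m);print(f,nm,v,l[0]-x0,l[1]-y0)
E
```

```text
w8 nose 0.9426617622375488 0 0
w8 pad 0.8088850378990173 0 0
w9 nose 0.7098676562309265 0 0
w9 pad 0.8102940917015076 0 0
```

The object hasn't slipped in the grip, so the fingertips must be landing on the tray rim: at this opening the finger backs sit right above the walls. I'll set the objective on free bench and re-grip 6 mm higher.

Call:
{"op": "servo_tool", "data": {
  "translation": [
    [0,-40,0],
    [0,-40,-45],
    [0,-40,-74],
    [0,-40,-74],
    [0,-10,-74],
    [0,6,-74],
    [0,11,-74],
    [0,12,-74],
    [0,12,-74],
    [0,12,-74],
    [0,12,-74],
    [0,12,-74],
    [0,6,-74],
    [0,6,-74],
    [0,6,-74],
    [0,6,-74],
    [0,6,-74],
    [0,6,-74],
    [0,6,-74],
    [0,6,-74]
  ],
  "twist": [
    [0,0,0],
    [0,0,0],
    [0,0,0],
    [0,0,0],
    [0,0,0],
    [0,0,0],
    [0,0,0],
    [0,0,0],
    [0,0,0],
    [0,0,0],
    [0,0,0],
    [0,0,0],
    [0,0,0],
    [0,0,0],
    [0,0,0],
    [0,0,0],
    [0,0,0],
    [0,0,0],
    [0,0,0],
    [0,0,0]
  ],
  "grip": [0.2,0.2,0.2,0.2,0.2,0.2,0.2,0.2,0.2,0.6,0.6,0.6,0.6,0.6,0.2,0.2,0.2,0.2,0.2,0.2]
}}

```text
clock: 23.75
position: [0.6042, 0.0129, 0.0177]
eef_rot: [-1.209, 1.213, -1.204]
ft_force: [-1.1, 0.0, 5.1]
width: 0.319
```

```bash
python3 - <<'E'
from h import *
s=st();p=r.snapshot("wrist");q=r.snapshot("scene");u=proj(q,[.605,.013,.03]).astype(int)
g=cv2.resize(q["img"][u[1]-60:u[1]+60,u[0]-75:u[0]+75],(450,360),interpolation=2)
cv2.imwrite("pics/w11.png",np.hstack([p["img"][150:480,170:470][:330],g[:330]]))
E
```

```text
t 23.75 pos [0.6042 0.0129 0.0177] w 0.319 F [-1.1  0.   5.1]
R [[0.001, -0.004, 1.0], [-1.0, 0.004, 0.001], [-0.004, -1.0, -0.004]] q [-0.44  0.68  0.44  1.89 -0.45  0.67  0.27]
```

View pics/w11.png

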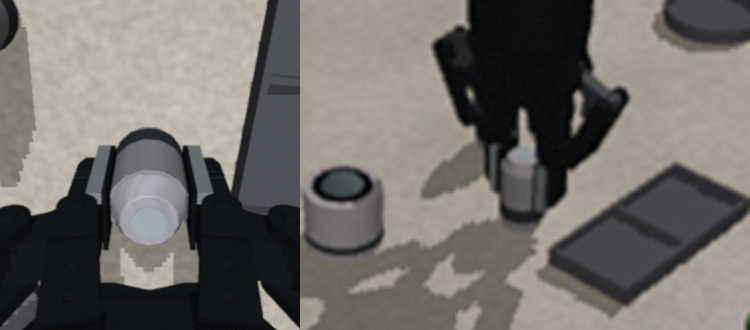

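Re-gripped and upright, with the tray and bench clear of it. Place it in the right bay.

Call:
{"op": "servo_tool", "data": {
  "translation": [
    [0,-45,0],
    [0,-45,40],
    [0,-45,75],
    [0,-45,75],
    [0,-45,75],
    [0,-25,75],
    [0,-12,75],
    [0,-7,75],
    [0,-5,75],
    [0,-5,75],
    [0,-5,75]
  ],
  "twist": [
    [0.2,0,0],
    [0.2,0,0],
    [0.2,0,0],
    [0.2,0,0],
    [0.2,0,0],
    [0.2,0,0],
    [0.2,0,0],
    [0.2,0,0],
    [0.2,0,0],
    [0.2,0,0],
    [0.2,0,0]
  ],
  "grip": [0.2,0.2,0.2,0.2,0.2,0.2,0.2,0.2,0.2,0.2,0.2]
}}

```text
clock: 24.95
position: [0.6767, 0.013, 0.0246]
eef_rot: [-1.208, 1.216, -1.203]
ft_force: [-12.5, 1.7, 23.5]
width: 0.318
```

```bash
python3 - <<'E'
from h import *
s=st();print(s["wrist_torque"]);p=r.snapshot("wrist");q=r.snapshot("scene");t=r.snapshot("top");u=proj(q,[.679,.013,.03]).astype(int)
print("objective z0 in scene",proj(q,[.679,.013,.004]),u)
g=cv2.resize(q["img"][u[1]-40:u[1]+35,u[0]-40:u[0]+40],(480,450),interpolation=2)
v=proj(t,[.679,.013,.03]).astype(int);h=cv2.resize(t["img"][v[1]-30:v[1]+30,v[0]-45:v[0]+30],(320,256),interpolation=2)
w=cv2.resize(p["img"][220:480,170:470],(320,278))
cv2.imwrite("pics/w12.png",np.hstack([cv2.convertScaleAbs(g,alpha=1.8),np.vstack([w,h])[:450]]))
E
```

```text
t 24.95 pos [0.6767 0.013  0.0246] w 0.318 F [-12.5   1.7  23.5]
R [[-0.0, -0.005, 1.0], [-1.0, 0.006, -0.0], [-0.006, -1.0, -0.005]] q [-0.42  0.76  0.45  1.7  -0.45  0.78  0.25]
[2.46749143e-01 2.86648678e+00 1.38579833e-03]
objective z0 in scene [362.20600659 259.31206482] [362 248]
```

View pics/w12.png

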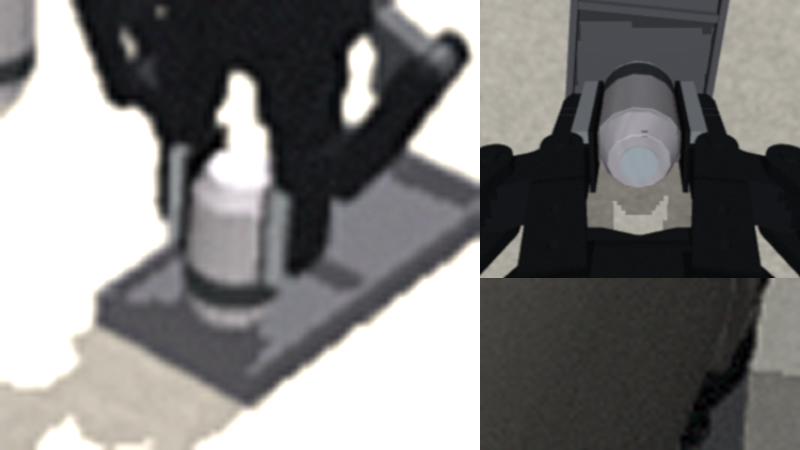

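The objective's base appears at about floor level in the bay, upright, near (235,305) of the crop where the floor point projects to (241,308). So the contact is the base, not the fingers. I'll ease off to unload the force.

Call:
{"op": "servo_tool", "data": {
  "translation": [
    [0,-2,2],
    [0,-2,2],
    [0,-2,2]
  ],
  "twist": [
    [0.3,0,0],
    [0.3,0,0],
    [0.3,0,0]
  ],
  "grip": [0.2,0.2,0.2]
}}

```text
clock: 25.4
position: [0.6783, 0.013, 0.0261]
eef_rot: [-1.205, 1.212, -1.205]
ft_force: [-0.3, -0.2, -1.8]
width: 0.319
```

Call:
{"op": "servo_tool", "data": {
  "translation": [
    [0,1,0],
    [0,1,0]
  ],
  "twist": [
    [0,0,0],
    [0,0,0]
  ],
  "grip": [0.2,0.2]
}}

```text
clock: 25.6
position: [0.6781, 0.013, 0.0248]
eef_rot: [-1.205, 1.212, -1.205]
ft_force: [-0.1, 0.7, -0.1]
width: 0.317
```

Call:
{"op": "servo_tool", "data": {
  "translation": [
    [0,1,0],
    [0,1,0]
  ],
  "twist": [
    [0,0,0],
    [0,0,0]
  ],
  "grip": [0.2,0.2]
}}

```text
clock: 25.8
position: [0.6782, 0.013, 0.0247]
eef_rot: [-1.205, 1.213, -1.204]
ft_force: [-3.8, 0.5, 9.4]
width: 0.318
```

Call:
{"op": "servo_tool", "data": {
  "translation": [
    [0,1,0],
    [0,1,0]
  ],
  "twist": [
    [0,0,0],
    [0,0,0]
  ],
  "grip": [0.2,0.2]
}}

```text
clock: 26.0
position: [0.6782, 0.013, 0.0247]
eef_rot: [-1.205, 1.213, -1.204]
ft_force: [-4.5, 0.6, 8.9]
width: 0.32
```

Call:
{"op": "servo_tool", "data": {
  "translation": [
    [0,0,0],
    [0,0,0],
    [0,0,0],
    [0,0,0],
    [0,0,0],
    [0,0,0]
  ],
  "twist": [
    [0,0,0],
    [0,0,0],
    [0,0,0],
    [0,0,0],
    [0,0,0],
    [0,0,0]
  ],
  "grip": [0.35,0.4,0.5,0.6,0.7,0.7]
}}

```text
clock: 26.6
position: [0.6781, 0.013, 0.0245]
eef_rot: [-1.205, 1.213, -1.204]
ft_force: [-0.1, -0.8, 0.1]
width: 0.697
```

Call:
{"op": "servo_tool", "data": {
  "translation": [
    [0,-30,0],
    [0,-80,0],
    [0,-130,0],
    [0,-180,0],
    [0,-205,0],
    [0,-205,0]
  ],
  "twist": [
    [0,0,0],
    [0,0,0],
    [0,0,0],
    [0,0,0],
    [0,0,0],
    [0,0,0]
  ],
  "grip": [0.7,0.8,1,1,1,1]
}}

```text
clock: 27.2
position: [0.6809, 0.011, 0.2348]
eef_rot: [-1.198, 1.208, -1.208]
ft_force: [-0.0, 0.4, 0.2]
width: 1.002
```

```bash
python3 - <<'E'
from h import *
s=st();p=look(["objective_short","objective_long","bay_tray"],"w13.png")
for h in(.056,): print("expected top px",proj(p,[.679,.013,h]))
q=r.snapshot("scene");u=proj(q,[.679,.013,.02]).astype(int);g=cv2.resize(q["img"][u[1]-45:u[1]+45,u[0]-50:u[0]+50],(400,360),interpolation=2)
w=p["img"][100:400,120:480];cv2.imwrite("pics/w13c.png",np.hstack([g,cv2.copyMakeBorder(w,0,60,0,0,0)]))
E
```

```text
t 27.2 pos [0.6809 0.011  0.2348] w 1.002 F [-0.   0.4  0.2]
R [[-0.001, 0.007, 1.0], [-1.0, 0.008, -0.001], [-0.008, -1.0, 0.007]] q [-0.5   0.53  0.58  1.57 -0.32  1.13  0.16]
mark objective_short [([313.0, 199.0], 0.95, [0.6775, 0.012]), ([417.0, 19.0], 0.7, [0.7692, 0.172])]
box objective_short [([314.0, 206.0], 0.83, [0.6786, 0.0044])]
mark objective_long [([167.0, 140.0], 0.58, [0.5382, 0.0698])]
box objective_long [([154.0, 139.0], 0.8, [0.5254, 0.0702])]
mark bay_tray [([318.0, 165.0], 0.78, [0.6825, 0.0455]), ([166.0, 139.0], 0.3, [0.5375, 0.0708])]
box bay_tray [([320.0, 153.0], 0.91, [0.6844, 0.0568])]
expected top px [314.60072945 210.93027887]
```

View pics/w13c.png

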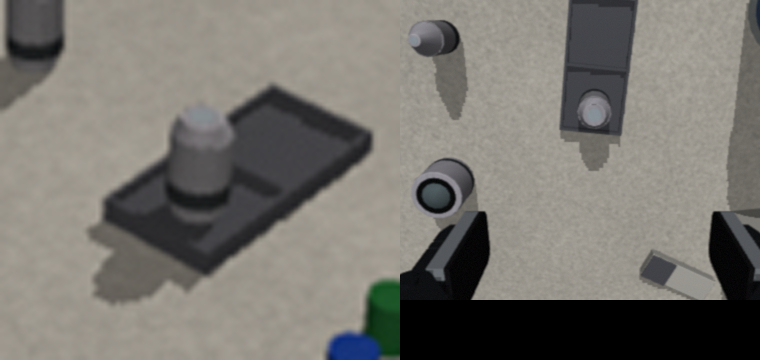

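Short objective stands upright in the right bay: wrist top at (314,210), predicted (315,211). Next, the long objective.

Call:
{"op": "servo_tool", "data": {
  "translation": [
    [-18,1,-45],
    [-38,3,-92],
    [-54,4,-130],
    [-59,5,-144],
    [-59,5,-144],
    [-59,5,-144]
  ],
  "twist": [
    [-0.4,0,-0.4],
    [-0.4,0,-0.4],
    [-0.4,0,-0.4],
    [-0.4,0,-0.4],
    [-0.4,0,-0.4],
    [-0.4,0,-0.4]
  ],
  "grip": [1,1,1,1,1,1]
}}

```text
clock: 28.2
position: [0.5343, 0.0707, 0.2242]
eef_rot: [-1.217, 1.216, -1.205]
ft_force: [0.3, -0.8, 0.8]
width: 1.0
```

```bash
python3 - <<'E'
from h import *
s=st();p=look(["objective_long","objective_short"],"w14.png")
u=proj(p,[.537,.07,.068]);print("pred top",u,"base",proj(p,[.537,.07,0]))
# saturation-free blob: bright/dark vs bench in small window
x,y=u.astype(int);c=p["img"][y-45:y+45,x-40:x+40];hsv=cv2.cvtColor(c,cv2.COLOR_BGR2LAB).astype(int)
m=(hsv[:,:,2]<130).astype(np.uint8);n,l,S,C=cv2.connectedComponentsWithStats(m);o=np.argsort(-S[1:,4])[:2]+1
print([(S[i]+[x-40,y-45,0,0,0],C[i]+[x-40,y-45]) for i in o])
E
```

```text
t 28.2 pos [0.5343 0.0707 0.2242] w 1.0 F [ 0.3 -0.8  0.8]
R [[0.0, -0.01, 1.0], [-1.0, -0.001, 0.0], [0.001, -1.0, -0.01]] q [-0.74  0.3   0.61  1.91 -0.2   1.   -0.04]
mark objective_long [([324.0, 199.0], 0.78, [0.5373, 0.0722])]
box objective_long [([324.0, 206.0], 0.55, [0.5379, 0.0649])]
mark objective_short [([461.0, 259.0], 0.58, [0.678, 0.0097])]
box objective_short [([324.0, 205.0], 0.71, [0.5379, 0.0663]), ([472.0, 272.0], 0.66, [0.6907, -0.0037])]
pred top [323.55301848 219.02315582] base [323.38402515 201.02265317]
[(array([ 308,  185,   34,   41, 1119]), array([324.3360143 , 205.28150134]))]
```

Call:
{"op": "servo_tool", "data": {
  "translation": [
    [0,50,6],
    [0,100,6],
    [0,150,6],
    [0,185,6],
    [0,210,6],
    [0,210,6],
    [0,210,6],
    [0,210,6],
    [0,210,6],
    [0,210,6],
    [0,210,6],
    [0,210,6],
    [0,210,6],
    [0,210,6]
  ],
  "twist": [
    [0.6,0,0],
    [0.6,0,0],
    [0.6,0,0],
    [0.6,0,0],
    [0.6,0,0],
    [0.6,0,0],
    [0.6,0,0],
    [0.6,0,0],
    [0.6,0,0],
    [0.6,0,0],
    [0.6,0,0],
    [0.6,0,0],
    [0.6,0,0],
    [0.6,0,0]
  ],
  "grip": [1,1,1,1,1,1,1,0.2,0.2,0.2,0.2,0.2,0.2,0.2],
  "grip_force": 50
}}

```text
clock: 29.85
position: [0.5388, 0.07, 0.0148]
eef_rot: [-1.208, 1.209, -1.211]
ft_force: [-2.1, 0.2, 6.7]
width: 0.322
```

```bash
python3 - <<'E'
from h import *
st()
E
```

```text
t 29.85 pos [0.5388 0.07   0.0148] w 0.322 F [-2.1  0.2  6.7]
R [[-0.001, 0.001, 1.0], [-1.0, -0.001, -0.001], [0.001, -1.0, 0.001]] q [-0.57  0.61  0.42  2.04 -0.45  0.57  0.16]
```

Call:
{"op": "servo_tool", "data": {
  "translation": [
    [0,-45,0],
    [-1,-80,10],
    [-2,-80,50],
    [-5,-80,95],
    [-7,-80,130],
    [-7,-80,147],
    [-7,-80,147],
    [-7,-50,147],
    [-7,-25,147],
    [-7,-13,147],
    [-7,-10,147],
    [-7,-10,147],
    [-7,-10,147]
  ],
  "twist": [
    [0,0,0],
    [0,0,0],
    [0,0,0],
    [0,0,0],
    [0,0,0],
    [0,0,0],
    [0,0,0],
    [0,0,0],
    [0,0,0],
    [0,0,0],
    [0,0,0],
    [0,0,0],
    [0,0,0]
  ],
  "grip": [0.2,0.2,0.2,0.2,0.2,0.2,0.2,0.2,0.2,0.2,0.2,0.2,0.2]
}}

```text
clock: 31.15
position: [0.6866, 0.0768, 0.0264]
eef_rot: [-1.206, 1.208, -1.212]
ft_force: [-0.0, -0.5, -1.6]
width: 0.321
```

```bash
python3 - <<'E'
from h import *
st()
E
```

```text
t 31.15 pos [0.6866 0.0768 0.0264] w 0.321 F [-0.  -0.5 -1.6]
R [[-0.001, 0.003, 1.0], [-1.0, -0.0, -0.001], [0.0, -1.0, 0.003]] q [-0.51  0.78  0.45  1.67 -0.44  0.79  0.15]
```

Call:
{"op": "servo_tool", "data": {
  "translation": [
    [0,2,0],
    [0,2,0],
    [0,2,0]
  ],
  "twist": [
    [0,0,0],
    [0,0,0],
    [0,0,0]
  ],
  "grip": [0.2,0.2,0.2]
}}

```text
clock: 31.45
position: [0.6869, 0.0768, 0.0249]
eef_rot: [-1.206, 1.207, -1.212]
ft_force: [0.7, 0.4, -1.6]
width: 0.323
```

Call:
{"op": "servo_tool", "data": {
  "translation": [
    [0,2,-1],
    [0,2,-1],
    [0,2,-1]
  ],
  "twist": [
    [0,0,0],
    [0,0,0],
    [0,0,0]
  ],
  "grip": [0.2,0.2,0.2]
}}

```text
clock: 31.75
position: [0.6858, 0.0769, 0.0228]
eef_rot: [-1.206, 1.207, -1.212]
ft_force: [-0.4, -0.3, -0.7]
width: 0.319
```

Call:
{"op": "servo_tool", "data": {
  "translation": [
    [0,2,0],
    [0,2,0],
    [0,2,0]
  ],
  "twist": [
    [0,0,0],
    [0,0,0],
    [0,0,0]
  ],
  "grip": [0.2,0.2,0.2]
}}

```text
clock: 32.05
position: [0.6861, 0.0768, 0.0219]
eef_rot: [-1.205, 1.207, -1.212]
ft_force: [-3.1, -0.0, 5.8]
width: 0.319
```

Call:
{"op": "servo_tool", "data": {
  "translation": [
    [0,0,0],
    [0,0,0],
    [0,0,0],
    [0,0,0],
    [0,0,0],
    [0,0,0]
  ],
  "twist": [
    [0,0,0],
    [0,0,0],
    [0,0,0],
    [0,0,0],
    [0,0,0],
    [0,0,0]
  ],
  "grip": [0.35,0.4,0.5,0.6,0.7,0.7]
}}

```text
clock: 32.65
position: [0.6861, 0.0768, 0.0218]
eef_rot: [-1.205, 1.208, -1.212]
ft_force: [0.0, 0.3, 0.6]
width: 0.696
```

Call:
{"op": "servo_tool", "data": {
  "translation": [
    [0,-30,0],
    [0,-80,0],
    [0,-130,0],
    [0,-180,0],
    [30,-205,-30],
    [70,-205,-70],
    [110,-205,-115],
    [152,-205,-158],
    [152,-205,-158],
    [152,-205,-158]
  ],
  "twist": [
    [0,0,0],
    [0,0,0],
    [0,0,0],
    [0,0,0],
    [0,0,0],
    [0,0,0],
    [0,0,0],
    [0,0,0],
    [0,0,0],
    [0,0,0]
  ],
  "grip": [0.7,0.8,1,1,1,1,1,1,1,1]
}}

```text
clock: 33.65
position: [0.5238, -0.0788, 0.2265]
eef_rot: [-1.202, 1.213, -1.216]
ft_force: [0.9, 0.2, 0.4]
width: 1.0
```

```bash
python3 - <<'E'
from h import *
s=st();p=look(["condenser","objective_long","objective_short"],"w15.png")
u=proj(p,[.527,-.075,.042]);x,y=u.astype(int);print("pred",u,proj(p,[.527,-.075,.049]))
g=cv2.cvtColor(p["img"],cv2.COLOR_BGR2GRAY)[y-50:y+50,x-50:x+50];m=(g<45).astype(np.uint8);n,l,S,C=cv2.connectedComponentsWithStats(m)
print([(S[i]+[x-50,y-50,0,0,0],C[i]+[x-50,y-50]) for i in np.argsort(-S[1:,4])[:3]+1])
q=r.snapshot("scene")
for n in ["objective_long","objective_short"]: print(n,[(a["position"],a["conf"],ray(q,a["position"],.004)) for a in r.mark_of(q,n)[:2]])
E
```

```text
t 33.65 pos [ 0.5238 -0.0788  0.2265] w 1.0 F [0.9 0.2 0.4]
R [[-0.008, 0.003, 1.0], [-1.0, 0.001, -0.008], [-0.001, -1.0, 0.003]] q [-0.51  0.28  0.66  1.94 -0.2   0.98  0.23]
mark condenser [([316.0, 194.0], 0.69, [0.5225, -0.0732])]
box condenser [([320.0, 202.0], 0.8, [0.5265, -0.081])]
mark objective_long [([512.0, 20.0], 0.6, [0.6921, 0.0772]), ([354.0, 387.0], 0.5, [0.564, -0.2991])]
box objective_long [([522.0, 15.0], 0.62, [0.6993, 0.0809])]
mark objective_short [([489.0, 100.0], 0.74, [0.68, 0.0129])]
box objective_short [([317.0, 202.0], 0.21, [0.523, -0.0803])]
pred [321.24395039 205.94517218] [321.32183267 207.77815922]
[(array([299, 184,  42,  41, 693]), array([319.67532468, 204.67099567]))]
objective_long [([383.2, 241.6], 0.95, array([0.68078382, 0.08613559, 0.004     ]))]
objective_short [([361.0, 259.9], 0.77, array([0.67818104, 0.0101007 , 0.004     ]))]
```

View pics/w15.png

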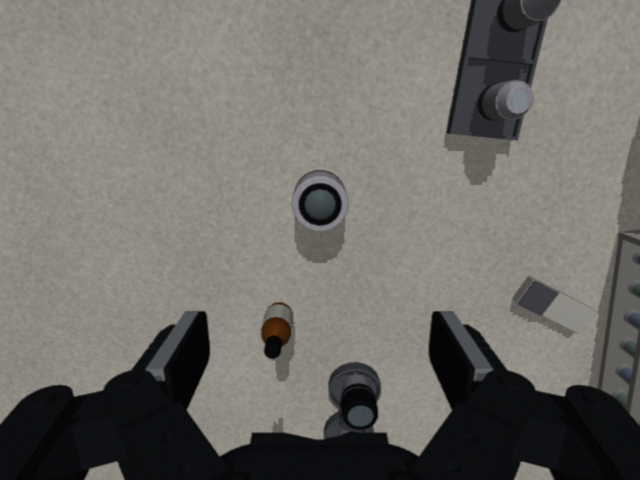

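Both objectives stand in their bays (tops at (530,8) and (516,99)); the bottle is untouched at (275,335); the condenser's lens ring is at (320,204). Grasp the condenser.

Call:
{"op": "servo_tool", "data": {
  "translation": [
    [-5,50,1],
    [-5,100,1],
    [-5,150,1],
    [-5,190,1],
    [-5,217,1],
    [-5,217,1],
    [-5,217,1],
    [-5,217,1],
    [-5,217,1],
    [-5,217,1],
    [-5,217,1],
    [-5,217,1],
    [-5,217,1],
    [-5,217,1]
  ],
  "twist": [
    [-0.2,0,0],
    [-0.2,0,0],
    [-0.2,0,0],
    [-0.2,0,0],
    [-0.2,0,0],
    [-0.2,0,0],
    [-0.2,0,0],
    [-0.2,0,0],
    [-0.2,0,0],
    [-0.2,0,0],
    [-0.2,0,0],
    [-0.2,0,0],
    [-0.2,0,0],
    [-0.2,0,0]
  ],
  "grip": [1,1,1,1,1,1,1,0.4,0.4,0.4,0.4,0.4,0.4,0.4],
  "grip_force": 60
}}

```text
clock: 35.55
position: [0.5298, -0.0694, 0.0105]
eef_rot: [-1.207, 1.209, -1.21]
ft_force: [-3.3, 1.6, 10.1]
width: 0.569
```

```bash
python3 - <<'E'
from h import *
st()
E
```

```text
t 35.55 pos [ 0.5298 -0.0694  0.0105] w 0.569 F [-3.3  1.6 10.1]
R [[-0.001, 0.002, 1.0], [-1.0, 0.001, -0.001], [-0.001, -1.0, 0.002]] q [-0.33  0.61  0.44  2.07 -0.48  0.56  0.46]
```

```bash
python3 - <<'E'
from h import *
s=st();p=r.snapshot("wrist");g=cv2.cvtColor(p["img"],cv2.COLOR_BGR2GRAY)
u=proj(p,[.527,-.073,.042]);x,y=u.astype(int);print(u)
w=g[y-75:y+75,x-75:x+75];m=((w<45)).astype(np.uint8);m=cv2.morphologyEx(m,2,np.ones((3,3)));n,l,S,C=cv2.connectedComponentsWithStats(m)
for i in range(1,n):
    if S[i,4]>200: print(S[i]+[x-75,y-75,0,0,0],ray(p,(x-75+S[i,0]+S[i,2]/2,y-75+S[i,1]+S[i,3]/2),.043))
E
```

```text
t 35.55 pos [ 0.5298 -0.0694  0.0105] w 0.569 F [-3.3  1.6 10.1]
R [[-0.001, 0.002, 1.0], [-1.0, 0.001, -0.001], [-0.001, -1.0, 0.002]] q [-0.33  0.61  0.44  2.07 -0.48  0.56  0.46]
[310.01626866 368.21216359]
[ 235  299  150  144 2810] [ 0.52701145 -0.07338178  0.043     ]
[ 265  322  109   94 3961] [ 0.5302544  -0.07258168  0.043     ]
```

Call:
{"op": "servo_tool", "data": {
  "translation": [
    [0,-50,0],
    [0,-100,0],
    [0,-150,0],
    [-25,-190,3],
    [-65,-215,6],
    [-110,-215,11],
    [-155,-215,15],
    [-200,-215,19],
    [-245,-215,23],
    [-290,-215,28],
    [-330,-215,32],
    [-365,-215,35],
    [-385,-215,37],
    [-389,-215,37],
    [-389,-215,37],
    [-389,-215,37],
    [-389,-215,37]
  ],
  "twist": [
    [0,0,0],
    [0,0,0],
    [0,0,0],
    [0,0,0],
    [0,0,0],
    [0,0,0],
    [0,0,0],
    [0,0,0],
    [0,0,0],
    [0,0,0],
    [0,0,0],
    [0,0,0],
    [0,0,0],
    [0,0,0],
    [0,0,0],
    [0,0,0],
    [0,0,0]
  ],
  "grip": [0.4,0.4,0.4,0.4,0.4,0.4,0.4,0.4,0.4,0.4,0.4,0.4,0.4,0.4,0.4,0.4,0.4]
}}

```text
clock: 37.3
position: [0.5671, 0.317, 0.2262]
eef_rot: [-1.206, 1.211, -1.213]
ft_force: [0.2, -0.8, -2.0]
width: 0.567
```

```bash
python3 - <<'E'
from h import *
s=st();p=look(["round_tray","condenser"],"w16.png");g=cv2.cvtColor(p["img"],cv2.COLOR_BGR2GRAY)
u=proj(p,[.568,.318,.013]);print(u)
m=np.zeros_like(g);m[120:275,240:410]=(g[120:275,240:410]<80);n,l,S,C=cv2.connectedComponentsWithStats(m)
for i in range(1,n):
    if S[i,4]>200: print(S[i])
i=1+np.argmax(S[1:,4]);k=(l==i).astype(np.uint8);c=max(cv2.findContours(k,0,1)[0],key=cv2.contourArea);e=cv2.fitEllipse(cv2.convexHull(c));print(e,ray(p,e[0],.013))
E
```

```text
t 37.3 pos [0.5671 0.317  0.2262] w 0.567 F [ 0.2 -0.8 -2. ]
R [[-0.004, 0.002, 1.0], [-1.0, 0.0, -0.004], [-0.0, -1.0, 0.002]] q [-1.    0.48  0.55  1.66 -0.28  1.08 -0.37]
mark round_tray [([320.0, 198.0], 0.82, [0.5687, 0.3193])]
box round_tray [([320.0, 202.0], 0.62, [0.5688, 0.3152])]
mark condenser [([318.0, 313.0], 0.59, [0.5672, 0.1931])]
box condenser [([316.0, 347.0], 0.88, [0.5644, 0.1506])]
[318.92380148 201.89427171]
[ 279  160   82   83 5299]
[283 263  72  12 362]
((319.321533203125, 201.23171997070312), (81.54792022705078, 82.48615264892578), 177.68096923828125) [0.56837907 0.31863832 0.013     ]
```

The ellipse fit puts the dish at (0.568,0.319). The condenser sits 3 mm off the tool axis in -y, and I correct for that.

Call:
{"op": "servo_tool", "data": {
  "translation": [
    [-5,45,1],
    [-5,95,1],
    [-5,145,1],
    [-5,180,1],
    [-5,198,1],
    [-5,205,1],
    [-5,207,1],
    [-5,207,1],
    [-5,207,1]
  ],
  "twist": [
    [0,0,0],
    [0,0,0],
    [0,0,0],
    [0,0,0],
    [0,0,0],
    [0,0,0],
    [0,0,0],
    [0,0,0],
    [0,0,0]
  ],
  "grip": [0.4,0.4,0.4,0.4,0.4,0.4,0.4,0.4,0.4]
}}

```text
clock: 38.45
position: [0.5694, 0.3247, 0.021]
eef_rot: [-1.203, 1.208, -1.21]
ft_force: [0.1, -0.3, -2.2]
width: 0.567
```

Call:
{"op": "servo_tool", "data": {
  "translation": [
    [0,2,0],
    [0,2,0],
    [0,2,0]
  ],
  "twist": [
    [0,0,0],
    [0,0,0],
    [0,0,0]
  ],
  "grip": [0.4,0.4,0.4]
}}

```text
clock: 38.75
position: [0.5696, 0.3249, 0.0195]
eef_rot: [-1.202, 1.208, -1.21]
ft_force: [-1.6, -1.1, -2.6]
width: 0.569
```

Call:
{"op": "servo_tool", "data": {
  "translation": [
    [3,2,-1],
    [3,2,-1],
    [3,2,-1],
    [3,2,-1]
  ],
  "twist": [
    [0,0,0],
    [0,0,0],
    [0,0,0],
    [0,0,0]
  ],
  "grip": [0.4,0.4,0.4,0.4]
}}

```text
clock: 39.15
position: [0.5686, 0.3219, 0.0175]
eef_rot: [-1.202, 1.208, -1.21]
ft_force: [0.7, 0.3, -1.7]
width: 0.567
```

Call:
{"op": "servo_tool", "data": {
  "translation": [
    [0,2,0],
    [0,2,0],
    [0,2,0]
  ],
  "twist": [
    [0,0,0],
    [0,0,0],
    [0,0,0]
  ],
  "grip": [0.4,0.4,0.4]
}}

```text
clock: 39.45
position: [0.5685, 0.3219, 0.0153]
eef_rot: [-1.203, 1.208, -1.21]
ft_force: [0.4, -0.0, -3.4]
width: 0.566
```

Call:
{"op": "servo_tool", "data": {
  "translation": [
    [0,1,0],
    [0,1,0],
    [0,1,0],
    [0,1,0],
    [0,1,0],
    [0,1,0],
    [0,1,0]
  ],
  "twist": [
    [0,0,0],
    [0,0,0],
    [0,0,0],
    [0,0,0],
    [0,0,0],
    [0,0,0],
    [0,0,0]
  ],
  "grip": [0.4,0.6,0.65,0.7,0.8,0.9,0.9]
}}

```text
clock: 40.15
position: [0.5685, 0.3219, 0.0143]
eef_rot: [-1.203, 1.208, -1.21]
ft_force: [0.1, 0.5, 0.7]
width: 0.899
```

Call:
{"op": "servo_tool", "data": {
  "translation": [
    [0,-25,0],
    [0,-70,0],
    [0,-120,0],
    [0,-170,0],
    [0,-210,0],
    [0,-215,0],
    [0,-215,0]
  ],
  "twist": [
    [0,0,0],
    [0,0,0],
    [0,0,0],
    [0,0,0],
    [0,0,0],
    [0,0,0],
    [0,0,0]
  ],
  "grip": [1,1,1,1,1,1,1]
}}

```text
clock: 40.85
position: [0.5681, 0.3216, 0.2309]
eef_rot: [-1.199, 1.207, -1.21]
ft_force: [-0.8, 0.3, -0.5]
width: 0.997
```

```bash
python3 - <<'E'
from h import *
s=st();p=look(["condenser","round_tray"])
u=proj(p,[.568,.319,.046]);x,y=u.astype(int);g=cv2.cvtColor(p["img"],cv2.COLOR_BGR2GRAY)
w=g[y-35:y+35,x-35:x+35]
for n,mm in(("drum bright",w>95),):
    k,l,S,C=cv2.connectedComponentsWithStats(mm.astype(np.uint8))
    for i in range(1,k):
        if S[i,4]>150: 
            b=S[i]+[x-35,y-35,0,0,0];print(n,b,ray(p,(b[0]+b[2]/2,b[1]+b[3]/2),.046))
print(u)
for c in("scene","top"):
    q=r.snapshot(c);print(c)
    for n in N:
        z=0 if n in("oil_bottle","petri_dish") or "tray" in n else .004
        print(n,[(np.round(a["position"],1).tolist(),round(a["conf"],2),np.round(ray(q,a["position"],z)[:2],4).tolist()) for a in r.mark_of(q,n)[:2]])
E
```

```text
t 40.85 pos [0.5681 0.3216 0.2309] w 0.997 F [-0.8  0.3 -0.5]
R [[-0.001, 0.007, 1.0], [-1.0, 0.005, -0.001], [-0.005, -1.0, 0.007]] q [-1.01  0.48  0.56  1.65 -0.28  1.08 -0.37]
mark condenser [([319.0, 203.0], 0.69, [0.5701, 0.3185])]
box condenser [([316.0, 214.0], 0.62, [0.567, 0.3076])]
mark round_tray []
box round_tray [([315.0, 180.0], 0.67, [0.5662, 0.3418])]
drum bright [ 291  183   55   58 1010] [0.56956169 0.32069843 0.046     ]
[316.73052634 213.8828117 ]
scene
eyepiece_short [([392.5, 181.6], 0.61, [0.5742, 0.3038]), ([198.7, 327.5], 0.56, [0.5675, -0.2977])]
eyepiece_tall [([163.3, 348.3], 0.91, [0.5573, -0.3619])]
objective_short [([362.7, 256.4], 0.68, [0.6748, 0.0212])]
objective_long [([384.6, 240.9], 0.82, [0.6818, 0.0898])]
condenser [([393.1, 179.5], 0.62, [0.5703, 0.3132])]
cup_tray [([179.8, 339.4], 0.55, [0.5599, -0.3315])]
bay_tray [([365.8, 252.7], 0.67, [0.6705, 0.0393])]
round_tray []
oil_bottle [([205.9, 276.4], 0.71, [0.4789, -0.1963])]
petri_dish [([396.4, 177.7], 0.68, [0.5687, 0.3319]), ([444.0, 237.6], 0.65, [0.7682, 0.1771])]
top
eyepiece_short [([460.5, 256.6], 0.66, [0.5635, -0.2908])]
eyepiece_tall [([491.8, 255.1], 0.96, [0.5652, -0.3532])]
objective_short [([305.5, 203.7], 0.7, [0.6787, 0.0163])]
objective_long [([279.5, 197.9], 0.77, [0.692, 0.069])]
condenser [([156.3, 260.1], 0.67, [0.5692, 0.3155])]
cup_tray [([477.9, 260.2], 0.75, [0.5561, -0.3259])]
bay_tray [([289.6, 203.2], 0.89, [0.6815, 0.0488]), ([228.5, 160.7], 0.51, [0.7746, 0.1741])]
round_tray [([154.5, 261.3], 0.8, [0.5675, 0.3202]), ([493.3, 253.3], 0.36, [0.5695, -0.3576])]
oil_bottle [([416.8, 297.9], 0.82, [0.4835, -0.2004])]
petri_dish [([227.2, 161.9], 0.66, [0.7721, 0.1767])]
```

All five marks lie at their places, with bottle and petri dish unmoved. The one doubt is the bays' early contact (about 7 mm above the bench instead of 4), so I hover there and compare silhouettes with predictions.

Call:
{"op": "servo_tool", "data": {
  "translation": [
    [40,0,16],
    [85,0,35],
    [130,0,54],
    [175,0,73],
    [220,0,91],
    [255,0,106],
    [277,0,115],
    [277,0,115],
    [277,0,115],
    [277,0,115]
  ],
  "twist": [
    [-0.4,0,-0.3],
    [-0.4,0,-0.3],
    [-0.4,0,-0.3],
    [-0.4,0,-0.3],
    [-0.4,0,-0.3],
    [-0.4,0,-0.3],
    [-0.4,0,-0.3],
    [-0.4,0,-0.3],
    [-0.4,0,-0.3],
    [-0.4,0,-0.3]
  ],
  "grip": [1,1,1,1,1,1,1,1,1,1]
}}

```text
clock: 43.2
position: [0.6818, 0.0461, 0.2287]
eef_rot: [-1.212, 1.21, -1.208]
ft_force: [0.6, 0.6, -0.4]
width: 1.0
```

```bash
python3 - <<'E'
from h import *
s=st();p=look(["objective_short","objective_long"],"w17.png");q=r.snapshot("scene")
def sil(p,x,y,prof,z0):
    a=np.linspace(0,6.283,40);P=[proj(p,[x+R_*np.cos(t),y+R_*np.sin(t),z0+h]) for R_,h in prof for t in a]
    m=np.zeros((480,640),np.uint8);cv2.fillConvexPoly(m,cv2.convexHull(np.array(P,np.float32)).astype(np.int32),1);return m
S=[(.0125,0),(.0125,.006),(.015,.006),(.015,.044),(.010,.052)];L=[(.0125,0),(.015,.006),(.015,.046),(.005,.068)]
for nm,pr,x0,y0 in(("short",S,.679,.013),("long",L,.686,.077)):
  for cn,c in(("wrist",p),("scene",q)):
    g=cv2.cvtColor(c["img"],cv2.COLOR_BGR2GRAY).astype(float);best=[]
    for z in(.002,.004,.006,.008):
      for dx in np.arange(-.008,.0081,.002):
        for dy in np.arange(-.008,.0081,.002):
          m=sil(c,x0+dx,y0+dy,pr,z);ring=cv2.dilate(m,np.ones((7,7)))-m
          best.append((g[m>0].mean()-g[ring>0].mean(),z,round(x0+dx,3),round(y0+dy,3)))
    best.sort(reverse=True);print(nm,cn,best[:5])
  # top lens spot predicted vs image
  h=pr[-1][1]+.004;print("pred top px",proj(p,[x0,y0,h]))
E
```

```text
t 43.2 pos [0.6818 0.0461 0.2287] w 1.0 F [ 0.6  0.6 -0.4]
R [[0.001, -0.003, 1.0], [-1.0, -0.001, 0.001], [0.001, -1.0, -0.003]] q [-0.55  0.55  0.58  1.56 -0.32  1.13  0.11]
mark objective_short [([315.0, 234.0], 0.97, [0.6775, 0.0102])]
box objective_short []
mark objective_long [([326.0, 168.0], 0.71, [0.6882, 0.0765])]
box objective_long [([323.0, 171.0], 0.82, [0.6852, 0.0739])]
short wrist [(np.float64(39.555807816199014), 0.004, np.float64(0.679), np.float64(0.011)), (np.float64(39.13191035747929), 0.002, np.float64(0.679), np.float64(0.009)), (np.float64(39.12089017225929), 0.002, np.float64(0.679), np.float64(0.011)), (np.float64(38.90658736701606), 0.002, np.float64(0.679), np.float64(0.005)), (np.float64(38.41922552856238), 0.004, np.float64(0.679), np.float64(0.005))]
short scene [(np.float64(5.067723749119104), 0.002, np.float64(0.687), np.float64(0.007)), (np.float64(4.663099347909466), 0.004, np.float64(0.687), np.float64(0.007)), (np.float64(4.640056022408956), 0.004, np.float64(0.687), np.float64(0.009)), (np.float64(4.632346723044407), 0.002, np.float64(0.687), np.
[... 284 characters left out ...]
.float64(0.077)), (np.float64(36.46957684904245), 0.004, np.float64(0.688), np.float64(0.077)), (np.float64(36.457968815244065), 0.004, np.float64(0.686), np.float64(0.079)), (np.float64(36.44597680606856), 0.004, np.float64(0.686), np.float64(0.077))]
long scene [(np.float64(-1.744450011133381), 0.004, np.float64(0.694), np.float64(0.085)), (np.float64(-2.120626025150358), 0.002, np.float64(0.694), np.float64(0.085)), (np.float64(-2.174129852744315), 0.006, np.float64(0.694), np.float64(0.085)), (np.float64(-2.9605123087158915), 0.004, np.float64(0.694), np.float64(0.081)), (np.float64(-3.054698755730186), 0.004, np.float64(0.694), np.float64(0.083))]
pred top px [324.24455305 179.76554723]
```

The wrist silhouettes match upright objectives at floor height, within about 2 mm of each bay centre. Gripper is clear of everything; hand in.

```bash
python3 -c "
from workcell import r
print(r.sign_off())"
```

```text
the job is handed in; nothing more can be done
None
```

I put all five optics away in the order asked and handed the job in at about 43 s. The short and tall eyepieces are in the two cups, the short and long objectives in the two bays, and the condenser in the round dish.

**What the last checks showed:**
- **Eyepieces:** the wrist pictures showed both standing upright in their cups. The networks' marks put them 2–9 mm from the cup centres.
- **Objectives:** their outlines in the wrist picture fit upright pieces at floor height, within about 2 mm of the bay centres.
- **Condenser:** it measured about 2 mm from the dish centre. I did not look at it by eye after release, because the picture limit was reached.
- **Bottle and petri dish:** the networks' marks put both where they were at the start, within the few mm those marks scatter.

**What disagreed:**
- **Early contact in the bays:** both objectives met resistance with their base about 7 mm above the bench instead of at the 4 mm floor. The force reached 23 N while I set down the short one. I re-gripped it once, higher, suspecting the fingers were on the rim, but the same early contact came back. I found no cause, but after release both looked right.
- **Scene camera:** its outline fit for the objectives had too little contrast to use. Its marks were up to about 13 mm off those of the wrist camera.

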